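# Turn the bar carousel to the jigger and hold it

### The arm

A 6-joint arm with a two-finger parallel gripper is mounted at the origin on a cart in front of the work surface, level with it; the furniture and walls round the work are solid. World frame = base frame: x ahead of the robot, y to its left, z up, the work surface at z = 0. Lengths are in mm, angles in rad, forces in N, time in s.
With the tool pointing down it reaches from about 325 to 900 mm from the base axis. Payload 6.1 kg.
Tool frame: the origin (TCP) lies between the finger pads, 19 mm behind the fingertips; this is the grasp point; x points along the fingers, z is the direction in which the jaws open and shut, and the axes are right-handed (so a half turn about x gives the same grasp; the last joint's range is limited). The gripper opens to 87 mm and grips with 3 to 60 N. Pads are 19 mm wide; open, the fingers measure 117 mm over their backs; the gripper's body (75 mm by 190 mm) begins 51 mm behind the grasp point.
Start: joints at [1.162, 0.22, 1.526, -0, 1.395, -0.126], TCP at [174.402, 600.166, 241.238] pointing down, gripper open.
Joint ranges: [-2.98, 2.98], [-0.91, 2.08], [0.09, 2.57], [-1.24, 4.39], [0.2, 2.65], [-2.68, 2.68]. Speed limits (rad/s): [2.57, 2.57, 3.01, 3.14, 3.14, 3.14].

### API

Orientations are given as a unit quaternion [w, x, y, z].
In Python, from rig import * gives the robot as it stands.
- The arm moves only by the shell command python3 -m handwheel 'ROWS' [FORCE]. ROWS is JSON, a list of rows, each a list of 3 entries, a list of its own where there are three numbers: the shift along the tool's x, y, z in m, then the turn, a rotation vector about the tool's x, y, z in rad, then the finger opening in m, from 0 to 0.087. In form: [[[dx, dy, dz], [ax, ay, az], fingers], ...]. A call has 1 to 12 rows; each row shifts and turns the commanded pose from where the row before left it, along the tool's axes as they then stand; what a row does not reach is not made up. A row lasts 1/12 s, in which the tool goes at most 41.7 mm and 7.16 degrees, less where a joint would pass 70% of its speed; a pose out of reach is approached as far as the arm can. A call with a gripper value outside its range is refused whole. The fingers move at their own pace and stop on an object; FORCE is the grip in N (left out, the last holds). Time passes only in rows, so rows that do not move let the fingers close. It gives the time, the measured TCP pose, the force and the opening at its end, in the units of the state.
- sense(): the state, without advancing time (a new reading comes with each control period).
- snapshot(name): name is "scene" or "side" or "wrist"; returns a dict with "pixels" (420x560x3 uint8, red, green, blue), "range_z" (420x560 float32, mm along the optical axis (not along the pixel's ray), 0 where there is no reading), "K" (3x3 intrinsics, pixels), "dist_coeffs" ([k1, k2, p1, p2, k3] as OpenCV has them; the pictures are not rectified), "R" (3x3) and "t" (3): a world point X has camera coordinates R X + t; the wrist camera has in their place "hand_eye" (4x4, takes a point from camera to tool coordinates, whose origin is the TCP and whose axes are the tool frame's). Camera axes: x right, y down, z forward; pixel columns grow to the right and rows downward; lengths in mm; the calibration is good to about 2 mm. A picture is of the moment at which its call begins: read the wrist's pose just before it.
- job_done(): hands the job in, once; it reports no verdict.
The state is a dict: "time_s": time; "joint_pos": joint angles; "joint_velocities": joint speeds; "joint_torque": joint torques, N m; "eef_pos": TCP position; "tcp_rot": TCP orientation; "ft_force": force on the tool from outside, world axes, zero at the start; "moment": the same for the moment, N m; "opening": finger opening in mm.
Only numpy, scipy, OpenCV 4.12 (cv2) and the standard library are available. Lean on these libraries where they do the work, as an engineer would, in place of code of your own. Each camera call takes 0.05 s, during which the arm holds its last target. There are 200 camera calls.

### The job

Take the bar carousel by the bar handle on top of its post and turn it, either way round and regripping as often as you need, until the jigger (the waisted double-cone measure) stands squarely in line with the fixed pin on the carousel's foot, on the pin's side. Everything on the carousel must stay standing on it untouched, and the things beside it must stay where they are. Finish still gripping the handle, holding the turntable still: do not let go at the end.

Things in the scene. Friction and masses are not known exactly. Their poses are not given: they have to be found in the camera images.
- carousel: Fixed foot of the carousel: dark steel disc, 260 mm across, 14 mm high; cannot move. Origin: on the turning axis at worktop height. Its -x axis points from the axis to the front: a brass tongue there carries an upright brass pin (10 mm thick, 15 mm ball on top, 50 mm high) 158 mm from the axis. The pin faces the robot's side, up to 0.6 rad off -x of the world.
- turntable: Revolving walnut tray: 250 mm across, floor 28 mm above the worktop, rim 10 mm above the floor. A 16 mm brass post in its centre carries the bar handle. Turns both ways about the vertical axis, several turns, no spring or catch; greased bearing: friction 0.06 N m, drag 0.25 N m per rad/s. Its x axis lies along the bar. Origin: on the axis, 16 mm above the worktop.
- grip (a point): Centre of the bar handle: walnut bar on the post, 66 mm long (along this point's x axis, level), 15 mm thick (y), 34 mm high (z, up). On the turning axis, 165 mm above the worktop: bar's top at 182 mm, underside at 148 mm. It turns with the tray. All that stands on the tray ends below 115 mm.
- jigger: The jigger: a silver double-cone bar measure with a narrow waist, 43 mm in diameter, 84 mm high, about 0.1 kg; stands loose, upright on the tray, its centre about 85 mm from the tray's axis, in any of five places. Origin: centre of its underside.
- cup_0: Small silver open cup on a foot, 48 mm in diameter, 46 mm high; stands loose, upright on the tray, its centre about 85 mm from the tray's axis, in any of five places. Origin: centre of its underside.
- cup_2: Small silver open cup on a foot, 53 mm in diameter, 46 mm high; stands loose, upright on the tray, its centre about 85 mm from the tray's axis, in any of five places. Origin: centre of its underside.
- stopper_0: Silvery wine stopper standing on its cap, 34 mm in diameter, 45 mm high; stands loose, upright on the tray, its centre about 85 mm from the tray's axis, in any of five places. Origin: centre of its underside.
- stopper_1: Light bronze wine stopper standing on its cap, 34 mm in diameter, 45 mm high; stands loose, upright on the tray, its centre about 85 mm from the tray's axis, in any of five places. Origin: centre of its underside.
- rocks_glass: Clear drinking glass, 80 mm in diameter, 92 mm high, loose on the worktop to the left of the carousel. Origin: centre of its underside.
- shaker_tin: Silver shaker tin, 108 mm in diameter, 175 mm high, loose on the worktop to the right. Origin: centre of its underside.
- muddler: Wooden muddler, 200 mm long, 29 mm thick, lying loose on the worktop to the left. Origin: centre of its underside.
Mind the look-alikes: they are no part of the job. Leave any blue or red look-alike of the stopper_1 alone.

How it is judged (in metres and radians):
On the way, in this order (a step that is already met when the one before it is completed fails the run):
1. the bar handle is gripped before the jigger is at the front (contact force between the fingers and turntable above 2.5 N and distance between the grasp point and grip below 0.04 m), for 0.2 s.
2. the jigger stands in line with the pin, on its side, while the handle is gripped (all of step 1 and y of jigger in the frame of carousel between -0.015 and 0.015 m and x of jigger in the frame of carousel below -0.06 m), for 0.2 s.
At the end, for the whole second after the job is handed in: Jigger's centre within 15 mm of the line from axis to pin, over 60 mm from the axis on the pin's side; fingers grip the bar (over 2.5 N, TCP within 40 mm of its centre); turntable under 0.06 rad/s; all five things upright (0.15 rad) on the tray within 112 mm of its axis (all of step 2 and angle between each of jigger, stopper_0, cup_2, stopper_1, cup_0's own z axis and vertical below 0.15 rad and horizontal distance between each of jigger, stopper_0, cup_2, stopper_1, cup_0 and carousel below 0.112 m and height (world z) of each of jigger, stopper_0, cup_2, stopper_1, cup_0 below 0.036 m and angular speed of turntable below 0.06 rad/s); the arm keeps its last pose, push and grip.
It fails at once if the robot touches a thing that stands on the carousel (contact force between any of the fingers, the arm and jigger above 1 N or contact force between any of the fingers, the arm and stopper_0 above 1 N or contact force between any of the fingers, the arm and cup_2 above 1 N or contact force between any of the fingers, the arm and stopper_1 above 1 N or contact force between any of the fingers, the arm and cup_0 above 1 N).
It fails at once if a thing on the carousel is tipped (angle between any of jigger, stopper_0, cup_2, stopper_1, cup_0's own z axis and vertical above 0.4 rad).
It fails at once if the glass, shaker tin or muddler is shifted by more than 25 mm (distance of any of rocks_glass, shaker_tin, muddler from where it was at the start of the episode above 0.025 m).
It also fails if it takes over 64 s, if anything falls off the work surface, if the arm or the gripper's body presses on something with over 40 N, if the wrist force passes 120 N, or if a joint passes its speed limit or range.

## Working session

There is one attempt and no reset: what is moved stays moved. The work goes in short steps, Python scripts to look and compute and a shell command to move; the robot and the scene stay as the last step left them, time stands still between calls to the robot, and variables do not carry over. Pictures are saved under pics/ and viewed, about 8 in all and at most 12, crops included, and the job is handed in when it is done.

```bash
mkdir -p pics; ls
cat > h.py <<'E'
from rig import *
import numpy as np, cv2, pickle
def save(n,f):
    s=sense(); d=snapshot(n); d['st']=s
    pickle.dump(d,open(f'pics/{f}.pkl','wb')); cv2.imwrite(f'pics/{f}.png',d['pixels'][:,:,::-1]); return d
def load(f): return pickle.load(open(f'pics/{f}.pkl','rb'))
def und(d,uv): return cv2.undistortPoints(np.array([uv],float).reshape(-1,1,2),d['K'],d['dist_coeffs']).reshape(-1,2)
def ray(d,uv):
    x=np.append(und(d,uv)[0],1)
    R=np.array(d['R']);t=np.array(d['t'])
    return -R.T@t, R.T@x
def atz(d,uv,z):
    o,r=ray(d,uv); return o+r*(z-o[2])/r[2]
def depthpt(d,uv):
    o,r=ray(d,uv); return o+r*d['range_z'][int(uv[1]),int(uv[0])]
def proj(d,P):
    R=np.array(d['R']);t=np.array(d['t'])
    return cv2.projectPoints(np.array(P,float).reshape(-1,1,3),cv2.Rodrigues(R)[0],t,d['K'],d['dist_coeffs'])[0].reshape(-1,2)
E
python3 - <<'E'
from h import *
print(sense())
a=save('scene','scene0');b=save('side','side0')
for d in(a,b): print(d['K'],d['dist_coeffs'],-np.array(d['R']).T@d['t'])
E
```

```text
pics
{'time_s': 0.0, 'joint_pos': array([ 1.16192308e+00,  2.21233606e-01,  1.52762792e+00, -2.95175438e-05,
        1.39469888e+00, -1.26078156e-01]), 'joint_velocities': array([-0.00045759, -0.00058349,  0.00154332, -0.00048768, -0.00020953,
        0.00085304]), 'joint_torque': array([-5.66838098e-04, -4.94602525e+01, -3.87377322e+01,  6.98057469e-02,
        5.67623076e-02, -1.20015129e-04]), 'eef_pos': array([174.1619018 , 599.62469157, 240.12369678]), 'tcp_rot': array([ 0.56487268, -0.4249012 ,  0.56607143,  0.42419449]), 'ft_force': array([ 0.0753736 ,  0.19727074, -0.38349645]), 'moment': array([ 0.01300025, -0.03204977, -0.03373094]), 'opening': 87.3056288725686}
[[470.09422123   0.         279.57935574]
 [  0.         470.09422123 207.12403669]
 [  0.           0.           1.        ]] [0.02035111 0.         0.         0.         0.        ] [-334.61652928 -860.05522503  708.06262252]
[[401.21796183   0.         279.38965366]
 [  0.         401.21796183 207.33028887]
 [  0.           0.           1.        ]] [-0.05442894  0.          0.          0.          0.        ] [-413.27608584 -140.20836113 1239.93012089]
```

View pics/scene0.png

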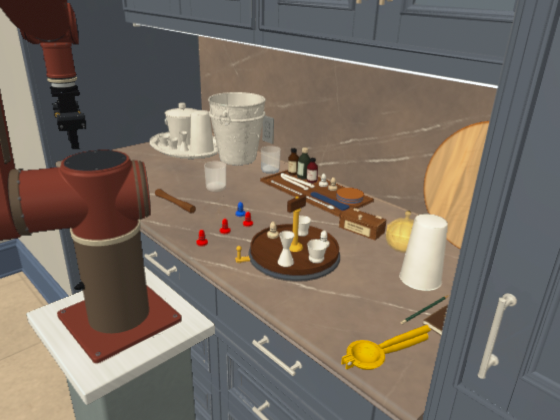

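View pics/side0.png

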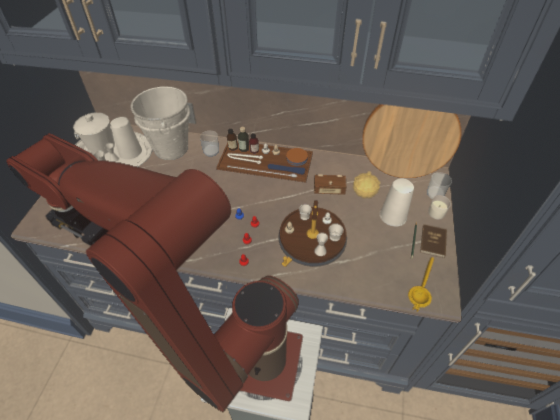

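The scene view shows the carousel around (295,250), with the pin at (239,255) and the jigger at (287,250). The walnut bar is near (297,203). In the side view the tray is at (313,235). I'll enlarge both.

Run:
```python
from h import *
a=load('scene0')['pixels'];b=load('side0')['pixels']
A=cv2.resize(a[185:285,225:355],None,fx=6,fy=6,interpolation=cv2.INTER_CUBIC)
B=cv2.resize(b[185:285,255:385],None,fx=6,fy=6,interpolation=cv2.INTER_CUBIC)
cv2.imwrite('pics/cA.png',A[:,:,::-1]);cv2.imwrite('pics/cB.png',B[:,:,::-1])
```

```text
(no output)
```

View pics/cA.png

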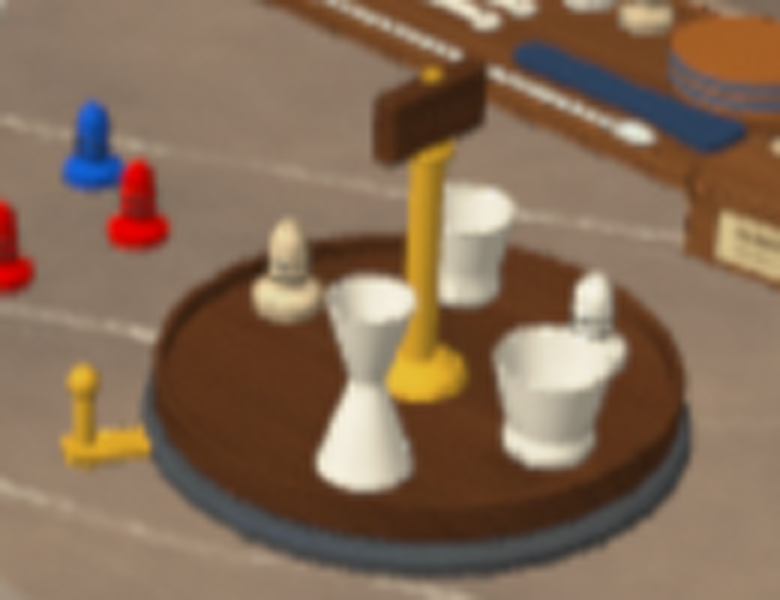

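View pics/cB.png

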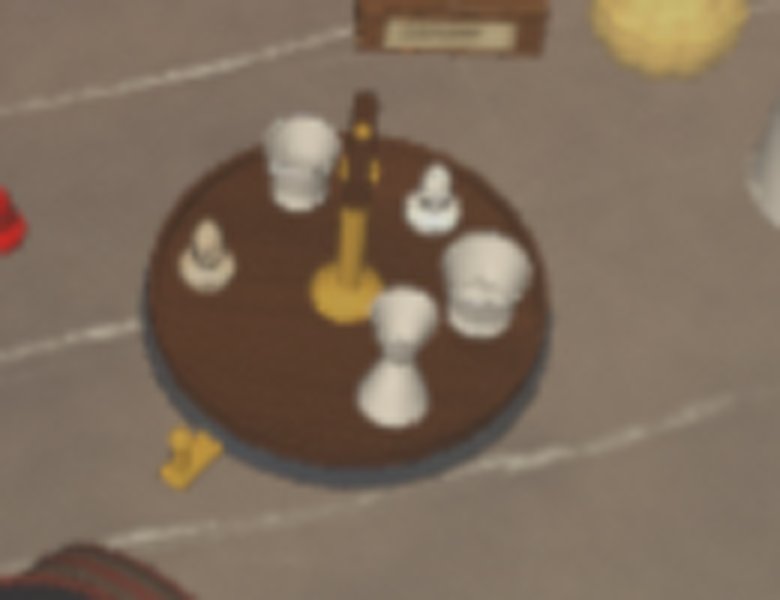

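The crops show these positions. In the scene crop: bar-top dot (432,75), pin ball (84,380), jigger top (371,298) and jigger foot (364,465). In the side crop: dot (362,131), ball (180,440), jigger top (404,310) and foot (393,402). I'll triangulate them.

```bash
cat > m.py <<'E'
from h import *
a=load('scene0');b=load('side0')
fa=lambda u:((u[0]+.5)/6-.5+225,(u[1]+.5)/6-.5+185)
fb=lambda u:((u[0]+.5)/6-.5+255,(u[1]+.5)/6-.5+185)
def tri(ua,ub):
    o1,r1=ray(a,fa(ua));o2,r2=ray(b,fb(ub))
    s=np.linalg.lstsq(np.c_[r1,-r2],o2-o1,rcond=None)[0]
    p,q=o1+r1*s[0],o2+r2*s[1]; return (p+q)/2,np.linalg.norm(p-q)
for n,ua,ub in [('dot',(432,75),(362,131)),('ball',(84,380),(180,440)),('jtop',(371,298),(404,310)),('jfoot',(364,465),(393,402)),('st1top',(288,225),(208,230)),('st0top',(596,280),(437,173)),('postbase',(428,375),(347,292))]:
    p,e=tri(ua,ub);print(n,p.round(1),round(e,1))
E
python3 m.py
python3 - <<'E'
from m import *
print('A jtop z112',atz(a,fa((371,298)),112),'B',atz(b,fb((404,310)),112))
print('bar top B far/near',atz(b,fb((366,95)),182),atz(b,fb((361,165)),182))
print('bar top A',atz(a,fa((377,97)),182),atz(a,fa((484,66)),182))
# tray top centre from depth of both: points around
for nm,d in(('a',a),('b',b)):
    v,u=np.mgrid[0:420,0:560]; uv=np.c_[u.ravel(),v.ravel()].astype(float)
    z=d['range_z'].ravel(); x=np.c_[und(d,uv),np.ones(len(uv))]*z[:,None]
    P=(x-np.array(d['t']))@np.array(d['R']); np.save(f'pics/P{nm}.npy',P)
    p0=tri((432,75),(362,131))[0]
    m=(z>0)&(np.hypot(P[:,0]-p0[0],P[:,1]-p0[1])<60)&(P[:,2]>140)&(P[:,2]<200)
    q=P[m];print(nm,m.sum(),q.min(0),q.max(0),q.mean(0)); c=q[:,:2]-q[:,:2].mean(0); w,V=np.linalg.eigh(c.T@c);print(V[:,1],np.ptp(c@V,axis=0))
    c0=p0[:2]
    m=(z>0)&(np.hypot(P[:,0]-p0[0],P[:,1]-p0[1])<180)
    m&=(P[:,2]>34)&(P[:,2]<42); print('rim pts',m.sum(),P[m].mean(0))
E
```

```text
dot [490.6 -72.2 183.6] 0.7
ball [352.8   5.9  44. ] 0.8
jtop [ 419.4 -111.4  113.6] 3.0
jfoot [ 414.9 -113.    29.7] 1.6
st1top [486.8  15.6  73.9] 0.1
st0top [ 561.2 -116.5   72.5] 0.1
postbase [494.3 -73.2  26.3] 3.1
dot [490.6 -72.2 183.6] 0.7
ball [352.8   5.9  44. ] 0.8
jtop [ 419.4 -111.4  113.6] 3.0
jfoot [ 414.9 -113.    29.7] 1.6
st1top [486.8  15.6  73.9] 0.1
st0top [ 561.2 -116.5   72.5] 0.1
postbase [494.3 -73.2  26.3] 3.1
A jtop z112 [ 419.20394467 -109.94664469  112.        ] B [ 422.36012838 -111.82125225  112.        ]
bar top B far/near [520.19384227 -70.42662001 182.        ] [467.00997599 -75.46171039 182.        ]
bar top A [457.67921148 -70.6645601  182.        ] [517.39718604 -78.27070718 182.        ]
a 264 [454.77791755 -83.65519086 140.05133959] [526.44973357 -63.83012825 184.20967025] [485.22991384 -76.42654125 166.18200559]
[-0.9998887  -0.01491959] [19.35878922 71.79607172]
rim pts 573 [468.70231612 -86.3668069   36.99004791]
b 92 [455.65803789 -82.92148662 144.58511305] [525.52489531 -63.81920433 186.98635138] [480.78437842 -73.69639444 174.98956713]
[-0.99770038 -0.06777874] [18.58264654 69.98743574]
rim pts 499 [480.46164744 -77.69883141  37.519741  ]
```

```bash
cat > g.py <<'E'
from h import *
from scipy.spatial.transform import Rotation as Ro
def R(s): q=s['tcp_rot']; return Ro.from_quat([q[1],q[2],q[3],q[0]])
if __name__=='__main__':
    import sys
    s=sense();r=R(s).as_matrix();print(r.round(3)); print(s['eef_pos'],s['joint_pos'].round(3),s['opening'],s['time_s'],s['ft_force'])
    if len(sys.argv)>1:
        T=np.array([float(v) for v in sys.argv[1:4]]); yaw=np.radians(float(sys.argv[4])) # yaw of jaw axis
        best=None
        for k in(0,np.pi):
            z=np.array([np.cos(yaw+k),np.sin(yaw+k),0]);x=np.array([0,0,-1.]);M=np.c_[x,np.cross(z,x),z]
            rv=Ro.from_matrix(r.T@M).as_rotvec(); print('rotvec',rv.round(3),'j6 guess',s['joint_pos'][5])
        print('shift tool',(r.T@(T-s['eef_pos'])).round(1))
E
python3 g.py 490.5 -72.5 260 90
```

```text
[[-0.001 -0.96   0.279]
 [-0.002  0.279  0.96 ]
 [-1.     0.    -0.002]]
[174.18622018 599.6712311  240.23212391] [ 1.162  0.221  1.528  0.     1.395 -0.126] 86.76147199881981 0.1 [-0.50678238 -0.10942011 -0.13776759]
rotvec [-0.283 -0.002 -0.   ] j6 guess -0.12609203460419596
rotvec [ 2.859e+00 -1.000e-03  2.000e-03] j6 guess -0.12609203460419596
shift tool [ -18.9 -491.3 -557.2]
```

```bash
python3 -m handwheel '[[[-0.001,-0.02,-0.0225],[0,0,0],0.087],[[-0.001,-0.02,-0.0225],[0,0,0],0.087],[[-0.001,-0.02,-0.0225],[0,0,0],0.087],[[-0.001,-0.02,-0.0225],[0,0,0],0.087],[[-0.001,-0.02,-0.0225],[0,0,0],0.087],[[-0.001,-0.02,-0.0225],[0,0,0],0.087],[[-0.001,-0.02,-0.0225],[0,0,0],0.087],[[-0.001,-0.02,-0.0225],[0,0,0],0.087],[[-0.001,-0.02,-0.0225],[0,0,0],0.087],[[-0.001,-0.02,-0.0225],[0,0,0],0.087],[[-0.001,-0.02,-0.0225],[0,0,0],0.087],[[-0.001,-0.02,-0.0225],[0,0,0],0.087]]'
python3 -m handwheel '[[[-0.001,-0.02,-0.0225],[0,0,0],0.087],[[-0.001,-0.02,-0.0225],[0,0,0],0.087],[[-0.001,-0.02,-0.0225],[0,0,0],0.087],[[-0.001,-0.02,-0.0225],[0,0,0],0.087],[[-0.001,-0.02,-0.0225],[0,0,0],0.087],[[-0.001,-0.02,-0.0225],[0,0,0],0.087],[[-0.001,-0.02,-0.0225],[0,0,0],0.087],[[0,0,0],[-0.094,0,0],0.087],[[0,0,0],[-0.094,0,0],0.087],[[0,0,0],[-0.095,0,0],0.087],[[0,0,0],[0,0,0],0.087],[[0,0,0],[0,0,0],0.087]]'
python3 g.py 490.5 -72.5 260 90
```

```text
time_s: 1.1
eef_pos: [329.6, 272.5, 253.0]
tcp_rot: [0.565, -0.425, 0.566, 0.425]
ft_force: [-0.2, 0.1, -0.0]
opening: 86.8
time_s: 2.1
eef_pos: [419.8, 83.6, 259.9]
tcp_rot: [0.501, -0.499, 0.501, 0.499]
ft_force: [0.8, 1.6, -0.4]
opening: 86.8
[[-0.001 -1.     0.003]
 [ 0.     0.003  1.   ]
 [-1.     0.001  0.   ]]
[419.80517129  83.55572284 259.92976167] [ 0.012 -0.284  1.984  0.     1.443 -1.556] 86.8280068530991 2.1 [ 0.82964012  1.57669039 -0.35654246]
rotvec [-0.003  0.    -0.001] j6 guess -1.5562600364293921
rotvec [ 3.139e+00 -1.000e-03 -0.000e+00] j6 guess -1.5562600364293921
shift tool [-1.000e-01 -7.110e+01 -1.559e+02]
```

```bash
python3 -m handwheel '[[[0,-0.012,-0.026],[0,0,0],0.087],[[0,-0.012,-0.026],[0,0,0],0.087],[[0,-0.012,-0.026],[0,0,0],0.087],[[0,-0.012,-0.026],[0,0,0],0.087],[[0,-0.012,-0.026],[0,0,0],0.087],[[0,-0.011,-0.026],[0,0,0],0.087],[[0,0,0],[0,0,0],0.087],[[0,0,0],[0,0,0],0.087]]'
python3 - <<'E'
from g import *
d=save('wrist','w1'); s=d['st']; r=R(s).as_matrix(); H=np.array(d['hand_eye']); print(s['eef_pos'],H.round(3))
# scene camera form: world->cam
W=np.eye(4);W[:3,:3]=r;W[:3,3]=s['eef_pos'];C=np.linalg.inv(W@H);d['R'],d['t']=C[:3,:3],C[:3,3]
pickle.dump(d,open('pics/w1.pkl','wb'))
for p in [(490.6,-72.4,182),(352.8,5.9,44),(417,-112,112),(417,-112,28)]: print(p,proj(d,p))
E
```

```text
time_s: 2.77
eef_pos: [491.1, -73.2, 259.8]
tcp_rot: [0.501, -0.499, 0.501, 0.499]
ft_force: [-0.5, 0.7, 0.7]
opening: 87.0
[491.06397139 -73.15083872 259.79064849] [[-1.00000e-03 -2.53000e-01  9.67000e-01 -1.43049e+02]
 [-1.00000e-03 -9.67000e-01 -2.53000e-01  6.79680e+01]
 [ 1.00000e+00 -1.00000e-03  0.00000e+00 -3.02000e-01]
 [ 0.00000e+00  0.00000e+00  0.00000e+00  1.00000e+00]]
(490.6, -72.4, 182) [[283.14141478 226.82914141]]
(352.8, 5.9, 44) [[367.10229877  38.50155142]]
(417, -112, 112) [[230.90224151 108.99617645]]
(417, -112, 28) [[242.20928191 110.75649126]]
```

View pics/w1.png

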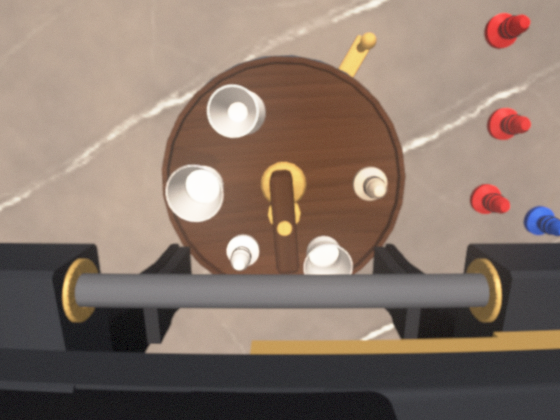

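The wrist view agrees with the predictions: dot (284,228), ball (368,40), jigger rim (233,111). The bar runs from (283,172) to (287,271). Next I need its yaw.

Run:
```python
from g import *
d=load('w1')
p=atz(d,(282.5,173),182);q=atz(d,(287.5,271),182);c=atz(d,(284.5,228),182)
print(p,q,(p+q)/2,c,np.degrees(np.arctan2(q[1]-p[1],q[0]-p[0])))
b=atz(d,(368,40),43);j=atz(d,(234,111),112); print(b,j)
for ax in (c[:2],(p+q)[:2]/2,np.array([490.6,-72.4])):
    A=np.degrees(np.arctan2(*(b[:2]-ax)[::-1]));J=np.degrees(np.arctan2(*(j[:2]-ax)[::-1]));print(A%360,J%360,(A-J+180)%360-180,np.linalg.norm(j[:2]-ax))
```

```text
[456.42743211 -72.65711282 182.        ] [520.74975262 -69.6698659  182.        ] [488.58859236 -71.16348936 182.        ] [491.37706751 -71.54496022 182.        ] 2.6590108352208985
[353.90221033   7.00411299  43.        ] [ 418.52481894 -109.65893101  112.        ]
150.25762846552635 207.61712839941606 -57.35949993388971 82.21997866154675
149.87051232781818 208.78590401386418 -58.91539168604601 79.94267555036836
149.84883458482346 207.33649374913415 -57.487659164310685 81.13605650468733
```

```bash
python3 -m handwheel '[[[0.015,0,0.001],[-0.047,0,0],0.087],[[0.015,0,0],[0,0,0],0.087],[[0.015,0,0],[0,0,0],0.087],[[0.015,0,0],[0,0,0],0.087],[[0.015,0,0],[0,0,0],0.087],[[0.010,0,0],[0,0,0],0.087],[[0.007,0,0],[0,0,0],0.087],[[0,0,0],[0,0,0],0.05],[[0,0,0],[0,0,0],0.03],[[0,0,0],[0,0,0],0.0]]' 20
python3 -m handwheel '[[[0,0,0],[0,0,0],0],[[0,0,0],[0,0,0],0],[[0,0,0],[0,0,0],0],[[0,0,0],[0,0,0],0],[[0,0,0],[0,0,0],0],[[0,0,0],[0,0,0],0],[[0,0,0],[0,0,0],0],[[0,0,0],[0,0,0],0]]' 20
python3 g.py 490.5 -72 168 92.7
```

```text
time_s: 3.65
eef_pos: [491.7, -71.3, 169.2]
tcp_rot: [-0.488, 0.512, -0.488, -0.511]
ft_force: [-0.6, 0.4, 0.4]
opening: 74.0
time_s: 4.32
eef_pos: [491.0, -71.4, 168.2]
tcp_rot: [-0.488, 0.512, -0.488, -0.512]
ft_force: [0.0, 0.3, 0.2]
opening: 21.6
[[-0.    -0.999 -0.047]
 [-0.    -0.047  0.999]
 [-1.     0.    -0.   ]]
[491.04099565 -71.40743653 168.24611774] [-0.303 -0.024  1.931 -0.     1.234 -1.921] 21.622101365850753 4.3167 [0.01042295 0.33603354 0.16168637]
rotvec [ 0. -0. -0.] j6 guess -1.921397792464135
rotvec [-3.142  0.    -0.   ] j6 guess -1.921397792464135
shift tool [ 0.2  0.6 -0.6]
```

```bash
python3 -m handwheel '[[[0,0,0],[0,0,0],0],[[0,0,0],[0,0,0],0],[[0,0,0],[0,0,0],0],[[0,0,0],[0,0,0],0],[[0,0,0],[0,0,0],0],[[0,0,0],[0,0,0],0]]' 30
python3 -m handwheel '[[[0,0,0],[0.01,0,0],0],[[0,0,0],[0.02,0,0],0],[[0,0,0],[0.03,0,0],0],[[0,0,0],[0.04,0,0],0],[[0,0,0],[0.04,0,0],0],[[0,0,0],[0.04,0,0],0],[[0,0,0],[0.04,0,0],0],[[0,0,0],[0.04,0,0],0],[[0,0,0],[0.04,0,0],0],[[0,0,0],[0.03,0,0],0],[[0,0,0],[0.02,0,0],0],[[0,0,0],[0.01,0,0],0]]' 30
python3 g.py
python3 - <<'E'
from h import *
d=save('side','side1')
B=cv2.resize(d['pixels'][185:285,255:385],None,fx=6,fy=6,interpolation=cv2.INTER_CUBIC)
cv2.imwrite('pics/cB1.png',B[:,:,::-1])
E
```

```text
time_s: 4.82
eef_pos: [491.0, -71.5, 168.2]
tcp_rot: [-0.488, 0.512, -0.488, -0.512]
ft_force: [0.2, -1.4, -0.9]
opening: 14.5
time_s: 5.82
eef_pos: [491.0, -71.7, 168.2]
tcp_rot: [0.572, -0.416, 0.572, 0.415]
ft_force: [0.1, -3.7, -2.0]
opening: 15.1
[[-0.    -0.951  0.309]
 [-0.001  0.309  0.951]
 [-1.    -0.    -0.001]]
[490.99530097 -71.70097374 168.19310361] [-3.040e-01 -2.300e-02  1.931e+00 -1.000e-03  1.234e+00 -1.560e+00] 15.087348065216721 5.8167 [ 0.08290549 -3.73980166 -2.03112053]
```

View pics/cB1.png

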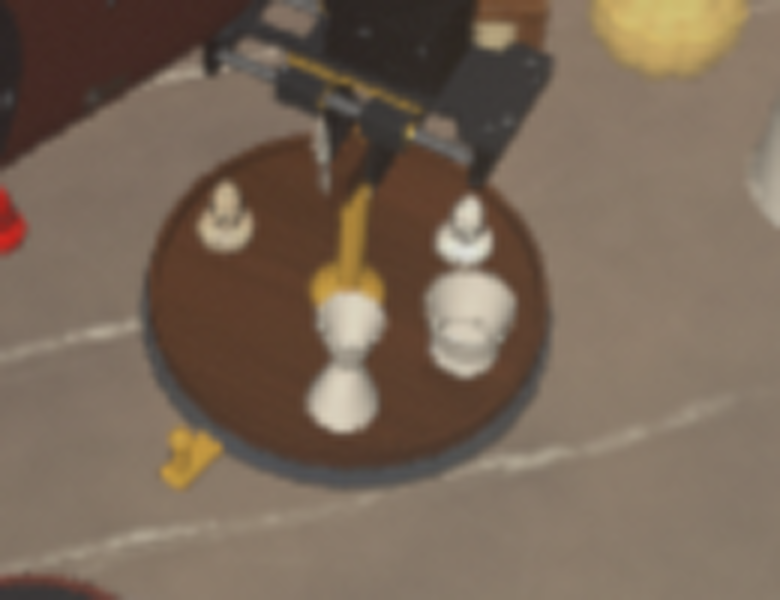

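The crop shows the tray following the hand: the jigger's foot is now at (342,408) and everything is upright. About 0.645 rad is left.

```bash
python3 -m handwheel '[[[0,0,0],[0.01,0,0],0],[[0,0,0],[0.02,0,0],0],[[0,0,0],[0.03,0,0],0],[[0,0,0],[0.04,0,0],0],[[0,0,0],[0.04,0,0],0],[[0,0,0],[0.04,0,0],0],[[0,0,0],[0.04,0,0],0],[[0,0,0],[0.04,0,0],0],[[0,0,0],[0.04,0,0],0],[[0,0,0],[0.04,0,0],0],[[0,0,0],[0.04,0,0],0],[[0,0,0],[0.04,0,0],0]]' 30
python3 -m handwheel '[[[0,0,0],[0.04,0,0],0],[[0,0,0],[0.04,0,0],0],[[0,0,0],[0.04,0,0],0],[[0,0,0],[0.04,0,0],0],[[0,0,0],[0.03,0,0],0],[[0,0,0],[0.02,0,0],0],[[0,0,0],[0.015,0,0],0],[[0,0,0],[0,0,0],0],[[0,0,0],[0,0,0],0],[[0,0,0],[0,0,0],0],[[0,0,0],[0,0,0],0],[[0,0,0],[0,0,0],0]]' 30
python3 g.py
python3 - <<'E'
from h import *
for n,o in(('side',255),('scene',225)):
    d=save(n,n+'2')
    cv2.imwrite(f'pics/c{n}2.png',cv2.resize(d['pixels'][185:285,o:o+130],None,fx=6,fy=6,interpolation=cv2.INTER_CUBIC)[:,:,::-1])
E
```

```text
time_s: 6.87
eef_pos: [490.9, -72.0, 168.2]
tcp_rot: [0.646, -0.287, 0.647, 0.287]
ft_force: [-1.5, -6.5, -0.4]
opening: 14.8
time_s: 7.87
eef_pos: [490.8, -72.0, 168.2]
tcp_rot: [0.674, -0.213, 0.675, 0.213]
ft_force: [-1.3, -6.8, 0.0]
opening: 14.4
[[-0.001 -0.574  0.819]
 [-0.001  0.819  0.574]
 [-1.    -0.001 -0.001]]
[490.76937978 -72.02100621 168.20860167] [-3.040e-01 -2.400e-02  1.931e+00 -1.000e-03  1.234e+00 -9.150e-01] 14.441037830972476 7.8667 [-1.34447168 -6.75870772  0.04852342]
```

View pics/cside2.png

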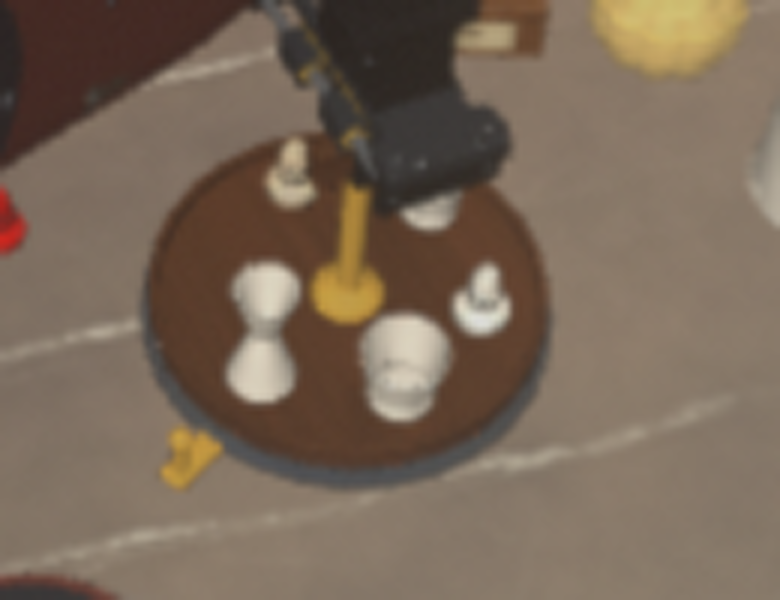

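View pics/cscene2.png

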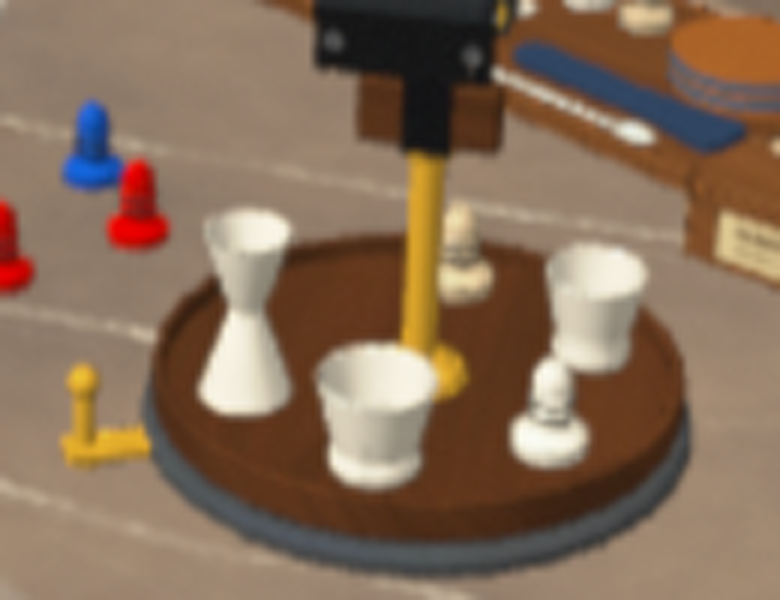

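Everything is upright. In the side crop the jigger's top is at (267,286) and its foot at (260,379). In the scene crop they're at (248,231) and (245,392).

```bash
python3 - <<'E' | tail -2
from m import *
c=np.array([490.7,-72.2]);pin=np.array([353.3,6.4]);u=(pin-c)/np.linalg.norm(pin-c)
for ua,ub in [((248,231),(267,286)),((245,392),(260,379))]:
    p,e=tri(ua,ub);v=p[:2]-c;print(p.round(1),round(e,1),'along',v@u,'lateral',u[0]*v[1]-u[1]*v[0])
E
```

```text
[420.6 -30.8 113.3] 3.2 along 81.4404875825586 lateral -1.106493108299567
[416.5 -31.5  28.9] 2.7 along 84.64470799749098 lateral 1.501862002302019
```

The jigger is within about 1.5 mm of the line, and the hand is at rest and gripping. I'm handing the job in.

```bash
python3 -c "
from rig import *
s=sense();print(s['opening'],s['eef_pos'],s['joint_velocities'].round(3));print(job_done())"
```

```text
14.943677523036405 [490.77968496 -72.05272107 168.22574931] [-0.001 -0.     0.    -0.001 -0.001 -0.002]
the job is handed in; nothing more can be done
None
```

I gripped the bar handle with 30 N and turned the carousel about 58° clockwise (seen from above) in one grip. I handed the job in at about 8 s, still holding the handle; no verdict was reported.

**Last checks:**
- **Alignment:** two-view triangulation put the jigger 81–85 mm from the axis on the pin's side. It was off the line by −1.1 mm at the rim and +1.5 mm at the foot, against a limit of 15 mm. The two views disagreed by about 3 mm, close to the camera calibration error.
- **Grip:** the finger opening was about 15 mm, which is the bar's thickness. The TCP was about 3 mm above the bar's centre, and the joints were at rest.
- **Items on the tray:** all five stood upright in the last pictures. One cup was partly hidden by the gripper in the side view but clear in the scene view.
- **Force:** the hand carried a steady side load of about 7 N at the end, well below the limits.
- **Things beside the carousel:** I did not measure the glass, shaker tin and muddler again afterwards. The tool passed well above them, and no contact force showed in the readings.

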